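# Release an infusion bottle from a ratchet clamp

### The arm

A 6-joint arm with a two-finger parallel gripper is mounted at the origin on the work surface. World frame = base frame: x ahead of the robot, y to its left, z up, the work surface at z = 0. Lengths are in m, angles in rad, forces in N, time in s.
With the tool pointing down it reaches from about 0.275 to 0.725 m from the base axis. Payload 15.9 kg.
Tool frame: the origin (TCP) lies at the very end of the fingers, on their centre line; the grasp point (between the pads) lies 19 mm behind it; z points along the fingers, y is the direction in which the jaws open and shut (so a half turn about z gives the same grasp; the last joint's range is limited). The gripper opens to 85 mm and grips with 20 to 120 N. Pads are 22 mm wide; open, the fingers measure 114 mm over their backs; the gripper's body (76 mm by 85 mm) begins 54 mm behind the grasp point. The pads swing forward as they close: fully open they stand 13 mm farther back than shut.
Start: joints at [1.18, 0.213, -0.034, 1.323, 0, 1.571], TCP at [0.19, 0.462, 0.231] pointing down, gripper open.
Joint ranges: [-2.98, 2.98], [-0.74, 1.72], [-1.14, 1.35], [-2.1, 2.04], [-1.57, 1.44], [-3.14, 3.14]. Speed limits (rad/s): [1.89, 1.89, 2.39, 2.57, 3.14, 3.14].

### API

Orientations are given as a unit quaternion [x, y, z, w].
In Python, from plant import ctrl gives the robot as it stands. The module is installed in compiled form; this text tells all that it offers.
- The arm moves only by the shell command python3 -m inch 'ROWS' [FORCE]. ROWS is JSON, a list of rows, each a list of 3 entries, a list of its own where there are three numbers: the shift along the tool's x, y, z each as a share of 0.4 m, from -1 to 1, then the turn, a rotation vector about the tool's x, y, z each as a share of 4 degrees, from -1 to 1, then the closure, from 0 (fully open) to 1 (shut). A call has 1 to 12 rows; each row shifts and turns the pose as measured when the row begins, along the tool's axes as they then stand; what a row does not reach is not made up. A row lasts 1/12 s, in which the tool goes at most 41.7 mm and 7.16 degrees, less where a joint would pass 70% of its speed; a pose out of reach is approached as far as the arm can. A call with a number of a shift or a turn outside -1 to 1 is refused whole. A call with a gripper value outside its range is refused whole. The fingers move at their own pace and stop on an object; FORCE is the grip in N (left out, the last holds). Time passes only in rows, so rows that do not move let the fingers close. It gives the time, the measured TCP pose, the force and the opening at its end, in the units of the state.
- ctrl.state(): the state, without advancing time (a new reading comes with each control period).
- ctrl.snapshot(name): name is "scene" or "top" or "wrist"; returns a dict with "pixels" (420x560x3 uint8, red, green, blue), "depth" (420x560 float32, m along the optical axis (not along the pixel's ray), 0 where there is no reading), "fx", "fy", "cx", "cy" (pixels), "pose" (4x4, takes a point from camera to world coordinates). Camera axes: x right, y down, z forward; pixel columns grow to the right and rows downward; lengths in m; the calibration is good to about 2 mm. A picture is of the moment at which its call begins.
- ctrl.finish_job(): hands the job in, once; it reports no verdict.
The state is a dict: "t": time; "q": joint angles; "qvel": joint speeds; "joint_efforts": joint torques, N m; "eef_pos": TCP position; "orientation": TCP orientation; "ft_force": force on the tool from outside, world axes, zero at the start; "wrist_torque": the same for the moment, N m; "grip_width": opening from 0.0 (shut) to 1.0 (fully open).
Only numpy, scipy, OpenCV 4.12 (cv2) and the standard library are available. Lean on these libraries where they do the work, as an engineer would, in place of code of your own. Each camera call takes 0.05 s, during which the arm holds its last target. There are 200 camera calls.

### The job

The infusion bottle is held in the ratchet clamp. Throw the ratchet's small direction lever over to its other side, then swing the long handle back and forth by its black knob until the sliding jaw has opened by at least 30 mm; leave the bottle standing in its place and the lever on the new side.

Things in the scene. Friction and masses are not known exactly. Their poses are not given: they have to be found in the camera images.
- clamp: Ratchet clamp on the counter: plate 200 x 250 x 12 mm, pin wheel 82 mm across under a flat steel handle, two jaws round a pale bottle. (The plain screw clamp is not part of the job.) Origin: on the vertical axis of wheel and handle, at counter height (z=0); z up, x away from the robot (within 15 degrees), y to the left seen from the robot. Wheel: 14 pins, so up to 35 degrees of a stroke is idle.
- handle (a joint): Swing of the handle, rad: 0 when it points along the clamp's -x (towards the robot), growing as its knob end swings left (+y); stops at -0.7 and 0.7. A steel bar 26 mm wide, top 71 mm above the counter. Friction keeps it where it is left; the knob needs 2 N on the idle stroke, 4 N on the working one.
- knob_grip (a point): Black upright knob on the handle's free end, 24 mm across, 54 mm tall, from 72 to 126 mm above the counter, 170 mm from the clamp's axis; it spins freely on its pin. This point: on its axis, 102 mm above the counter.
- lever_tab (a point): Upright round tab, 12 mm across, 73 to 104 mm above the counter, on the end of the dark direction lever on top of the handle. This point: on its axis, 12 mm below the top. Swings on 30 mm radius about a pin on the handle's centre line 75 mm from the clamp's axis, knob side, and lies up to 14 mm right (at the start) or left of that line. 2 N sideways takes it over the line, then a spring throws it.
- pawl (a joint): Direction lever relative to the handle, rad: 0 on the handle's centre line, -0.5 right (closing, as it starts; about -0.3 if a toe rests on a pin), +0.5 left (opening; likewise +0.3). When left, the wheel turns as the knob end swings left (clockwise from above) and idles as it swings right. The handle may swing a little when the lever is pushed.
- jaw (a joint): Opening of the sliding jaw, m: 0 closed on the bottle as at the start, growing as the jaw slides away from the bottle to the right (clamp's -y), at most 0.060. 20 mm per radian of wheel turn. It stays where it is left.
- bottle_centre (a point): Pale whitish bottle with a grey cap, 64 mm across, 150 mm tall, standing loose between the jaws on the plate; this point on its axis half-way up, 85 mm to +x and 58 mm to +y of the clamp's origin.
There are look-alikes about, which are no part of the job. Of the things like the part that bears bottle_centre, leave any that is blue or red; of the rest the smaller one is meant.

How it is judged:
On the way, in this order (a step that is already met when the one before it is completed fails the run):
1. the direction lever is thrown over to the left while the jaw is still closed (value of joint pawl above 0.1 rad and value of joint jaw below 0.012 m), for 0.1 s.
2. the jaw has opened by 28 mm (value of joint jaw above 0.028 m), for 0.1 s.
At the end, for the whole second after the job is handed in: The sliding jaw is open by at least 28 mm, the direction lever is over on the left (beyond 0.1 rad), and the bottle stands upright within 20 mm of where it was (value of joint jaw above 0.028 m and value of joint pawl above 0.1 rad and angle between bottle_centre's own z axis and vertical below 0.15 rad and distance of bottle_centre from where it was at the start of the episode below 0.02 m); the robot touches nothing.
It fails at once if the bottle is knocked over (angle between bottle_centre's own z axis and vertical above 0.35 rad).
It also fails if it takes over 61 s, if anything falls off the work surface, if the arm or the gripper's body presses on something with over 40 N, if the wrist force passes 120 N, or if a joint passes its speed limit or range.

## Working session

There is one attempt and no reset: what is moved stays moved. The work goes in short steps, Python scripts to look and compute and a shell command to move; the robot and the scene stay as the last step left them, time stands still between calls to the robot, and variables do not carry over. Pictures are saved under pics/ and viewed, about 8 in all and at most 12, crops included, and the job is handed in when it is done.

```bash
mkdir -p pics; cat > h.py <<'E'
import numpy as np, cv2, pickle
from plant import ctrl
def snap(name, tag):
    s=ctrl.snapshot(name); pickle.dump(s,open(f'pics/{tag}.pkl','wb'))
    cv2.imwrite(f'pics/{tag}.png', s['pixels'][:,:,::-1]); return s
def load(tag): return pickle.load(open(f'pics/{tag}.pkl','rb'))
def pt(s,u,v,z=None):
    """world point from pixel by depth, or by plane height z"""
    r=np.array([(u-s['cx'])/s['fx'],(v-s['cy'])/s['fy'],1.]); P=np.array(s['pose'])
    if z is None:
        d=np.median(s['depth'][int(v)-1:int(v)+2,int(u)-1:int(u)+2]); return P[:3,:3]@(r*d)+P[:3,3]
    w=P[:3,:3]@r; return P[:3,3]+w*(z-P[2,3])/w[2]
E
python3 - <<'E'
from h import *
a=snap('top','top0'); b=snap('scene','scene0')
st=ctrl.state(); print({k:np.round(v,3) for k,v in st.items()})
print(np.round(a['pose'],3))
cv2.imwrite('pics/both.png', cv2.resize(np.vstack([a['pixels'],b['pixels']])[:,:,::-1],(560,840))[:600] if 0 else a['pixels'][:,:,::-1])
E
```

```text
{'t': np.float64(0.1), 'q': array([ 1.18 ,  0.213, -0.035,  1.323,  0.   ,  1.571]), 'qvel': array([ 0.001, -0.001,  0.002, -0.001,  0.002, -0.   ]), 'joint_efforts': array([-1.0000e-03, -6.8725e+01,  4.8781e+01,  1.2000e-02, -0.0000e+00,
        0.0000e+00]), 'eef_pos': array([0.19 , 0.462, 0.231]), 'orientation': array([ 0.194,  0.981, -0.   , -0.   ]), 'ft_force': array([-1.28 ,  0.002,  0.059]), 'wrist_torque': array([-0.013,  0.009,  0.004]), 'grip_width': np.float64(1.002)}
[[-0.006 -0.981  0.191  0.353]
 [-1.     0.004 -0.008 -0.091]
 [ 0.007 -0.191 -0.981  1.337]
 [ 0.     0.     0.     1.   ]]
```

View pics/top0.png

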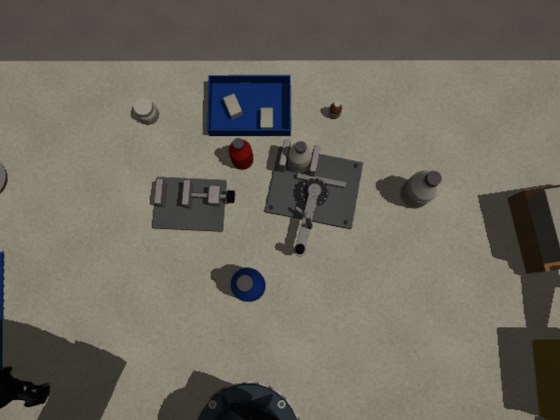

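View pics/scene0.png

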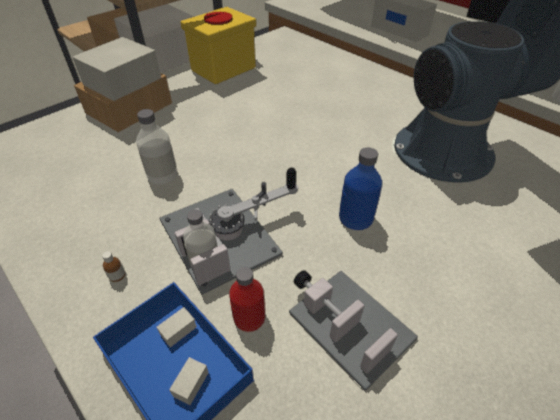

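The top view shows the ratchet clamp at about (315,190), its knob at (300,249) and the lever near (300,212). Possible confusions:
- **Bottles:** the pale one in the clamp (300,153), a larger pale one (422,188), a red one (240,153), a blue one (248,284) and a small white jar (145,110).
- **Clamps:** the plain screw clamp is at (190,205).

I choose the clamp at (315,190) and the bottle at (300,153), and check both in a crop.

```bash
python3 - <<'E'
from h import *
a=load('top0')
c=a['pixels'][135:265,255:375,::-1]
cv2.imwrite('pics/crop.png', cv2.resize(c,None,fx=4.6,fy=4.6,interpolation=cv2.INTER_CUBIC))
for n,u,v,z in [('knob',300,249,.126),('hub',315,190,None),('hub71',315,190,.08),('lever',300,212,None),('bottlecap',301,147,None)]: print(n,np.round(pt(a,u,v),4),np.round(pt(a,u,v,z),4) if z else '')
E
```

```text
knob [ 0.4839 -0.1377  0.1284] [ 0.4842 -0.1378  0.126 ]
hub [ 0.6506 -0.1825  0.0768] 
hub71 [ 0.6506 -0.1825  0.0768] [ 0.6498 -0.1823  0.08  ]
lever [ 0.5948 -0.142   0.0496] 
bottlecap [ 0.7447 -0.1421  0.1626]
```

View pics/crop.png

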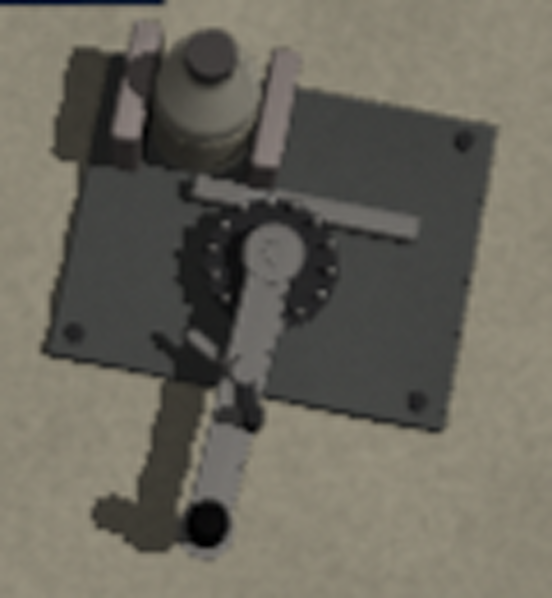

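The crop confirms the ratchet clamp, with the pale bottle (cap at crop 210,55) between its jaws. The hub is at crop (273,252), the knob at (207,522) and the dark lever tab at about (250,412), right of the handle. The knob–hub distance of 172 mm matches the stated 170.

```bash
cat >> h.py <<'E'
from scipy.spatial.transform import Rotation as Ro
def go(target):
    """needed shift to target in tool axes, shares of 0.4 m"""
    st=ctrl.state(); R=Ro.from_quat(st['orientation'])
    return np.round(R.inv().apply(np.array(target)-st['eef_pos'])/.4,3)
E
python3 - <<'E'
from h import *
a=load('top0'); f=lambda x,y:(255+x/4.6,135+y/4.6)
hub=pt(a,*f(273,252),.078); knob=pt(a,*f(207,522),.126); print('hub',hub,'knob',knob,np.linalg.norm((hub-knob)[:2]))
for p in [(243,392),(250,400),(252,415)]: print('tab',p,pt(a,*f(*p)),pt(a,*f(*p),.104))
for n,u,v in [('blue',245,283),('red',239,144),('pale2',432,179)]: print(n,pt(a,u,v))
e=(knob-hub)[:2]; th=np.arctan2(e[1],-e[0]); print('theta',th)
d=e/np.linalg.norm(e); right=np.array([d[1],-d[0]])*1
if right[1]>0: right=-right
for p in [-.5,-.3]: print('expected tab',p,hub[:2]+d*(.075+.03*np.cos(p))-right*.03*np.sin(p))
tab=hub[:2]+d*.101+right*.014
pre=tab+right*.032; post=tab-right*.0
print('right',right,'pre',pre)
for t in [(.40,.25,.30),(*pre,.30),(*pre,.16)]: print(t,go(t))
E
```

```text
hub [ 0.65091016 -0.18066688  0.078     ] knob [ 0.48552019 -0.13781271  0.126     ] 0.17085175893691232
tab (243, 392) [ 0.56661195 -0.16154332  0.0796774 ] [ 0.56247901 -0.16017218  0.104     ]
tab (250, 400) [ 0.56110705 -0.16529133  0.08419629] [ 0.55781685 -0.16411165  0.104     ]
tab (252, 415) [ 0.54946424 -0.16525067  0.10184907] [ 0.54912205 -0.16512078  0.104     ]
blue [ 0.39606643 -0.00393825  0.2023561 ]
red [0.757802   0.01954741 0.14953253]
pale2 [ 0.6491047  -0.46495909  0.19674923]
theta 0.25353409345626854
expected tab -0.5 [ 0.54921434 -0.16917423]
expected tab -0.3 [ 0.54834014 -0.16324836]
right [-0.25082663 -0.96803202] pre [ 0.5416009  -0.19986286]
(0.4, 0.25, 0.3) [-0.687 -0.291 -0.173]
(np.float64(0.5416008998537051), np.float64(-0.19986286263511002), 0.3) [-1.442 -1.196 -0.172]
(np.float64(0.5416008998537051), np.float64(-0.19986286263511002), 0.16) [-1.442 -1.195  0.178]
```

```bash
python3 -m inch '[[[-0.05,-0.03,-0.06],[0,0,0],1],[[-0.05,-0.03,-0.06],[0,0,0],1],[[-0.06,-0.05,-0.05],[0,0,0],1],[[-0.07,-0.06,0],[0,0,0],1],[[-0.07,-0.06,0],[0,0,0],1],[[-0.07,-0.06,0],[0,0,0],1],[[-0.07,-0.06,0],[0,0,0],1],[[-0.07,-0.06,0],[0,0,0],1],[[-0.07,-0.06,0],[0,0,0],1],[[-0.07,-0.06,0],[0,0,0],1],[[-0.07,-0.06,0],[0,0,0],1],[[0,0,0],[0,0,0],1]]' 20
python3 -c "
from h import *
print(go((.540,-.204,.28)))"
```

```text
t: 1.1
eef_pos: [0.3713, 0.1191, 0.2996]
orientation: [0.191, 0.982, -0.004, -0.001]
ft_force: [0.4, 1.5, -0.5]
grip_width: -0.003
[-0.694 -0.59   0.054]
```

```bash
python3 -m inch '[[[-0.07,-0.06,0],[0,0,0],1],[[-0.07,-0.06,0],[0,0,0],1],[[-0.07,-0.06,0],[0,0,0],1],[[-0.07,-0.06,0],[0,0,0],1],[[-0.07,-0.06,0],[0,0,0],1],[[-0.07,-0.06,0],[0,0,0],1],[[-0.07,-0.06,0],[0,0,0],1],[[-0.06,-0.06,0.02],[0,0,0],1],[[-0.05,-0.05,0.03],[0,0,0],1],[[-0.04,-0.04,0.03],[0,0,0],1],[[0,0,0],[0,0,0],1],[[0,0,0],[0,0,0],1]]'
python3 -c "
from h import *
print(go((.540,-.204,.085)),go((.552,-.156,.085)))"
```

```text
t: 2.1
eef_pos: [0.527, -0.2067, 0.2633]
orientation: [0.192, 0.981, -0.003, -0.003]
ft_force: [0.2, 0.9, 0.2]
grip_width: -0.0
[-0.03   0.022  0.446] [-0.012  0.144  0.445]
```

```bash
python3 -m inch '[[[-0.03,0.02,0.06],[0,0,0],1],[[0,0,0.08],[0,0,0],1],[[0,0,0.08],[0,0,0],1],[[0,0,0.08],[0,0,0],1],[[0,0,0.06],[0,0,0],1],[[0,0,0.04],[0,0,0],1],[[0,0,0.02],[0,0,0],1],[[0,0,0],[0,0,0],1],[[0,0,0],[0,0,0],1]]'
python3 - <<'E'
from h import *
print(go((.540,-.204,.088)),go((.552,-.156,.088)))
a=snap('scene','scene1'); b=snap('top','top1')
c=np.hstack([cv2.resize(a['pixels'][140:290,140:320],(480,400)),cv2.resize(b['pixels'][135:265,250:380],(300,400))[:, :]])
cv2.imwrite('pics/s1.png',c[:,:,::-1])
E
```

```text
t: 2.85
eef_pos: [0.5403, -0.1988, 0.0919]
orientation: [0.19, 0.982, -0.003, -0.002]
ft_force: [0.0, 0.2, 0.8]
grip_width: 0.001
[-0.004 -0.012  0.01 ] [0.013 0.11  0.009]
```

View pics/s1.png

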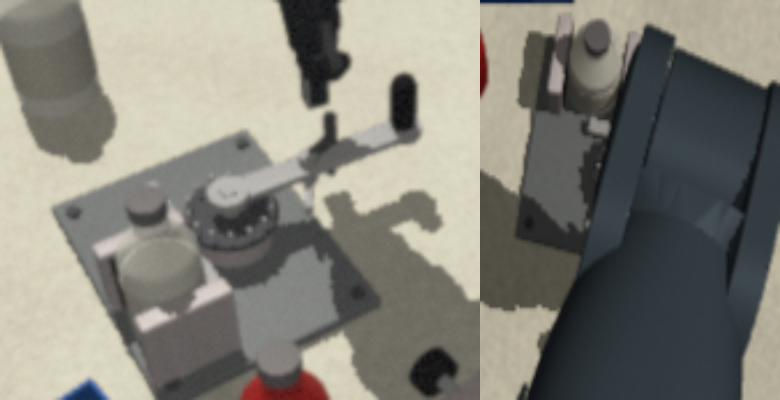

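The closed fingertips stand just right of the lever tab (crop 330,128) at tab height, with nothing touching. I push left in small steps.

```bash
python3 -m inch '[[[0.01,0.015,0.01],[0,0,0],1],[[0,0.015,0],[0,0,0],1],[[0,0.015,0],[0,0,0],1],[[0,0.015,0],[0,0,0],1],[[0,0.015,0],[0,0,0],1]]'
python3 -m inch '[[[0,0.012,0],[0,0,0],1],[[0,0.012,0],[0,0,0],1]]'
python3 - <<'E'
from h import *
print(go((.552,-.156,.088)))
a=snap('scene','scene2')
cv2.imwrite('pics/s2.png',cv2.resize(a['pixels'][150:270,170:310],(700,600),interpolation=cv2.INTER_CUBIC)[:,:,::-1])
E
```

```text
t: 3.37
eef_pos: [0.5502, -0.1686, 0.0915]
orientation: [0.191, 0.982, -0.004, 0.001]
ft_force: [-0.3, -0.3, 0.3]
grip_width: -0.003
t: 3.53
eef_pos: [0.5548, -0.1581, 0.0919]
orientation: [0.191, 0.982, -0.004, 0.002]
ft_force: [-0.6, -2.1, -0.3]
grip_width: 0.001
[0.009 0.002 0.01 ]
```

View pics/s2.png

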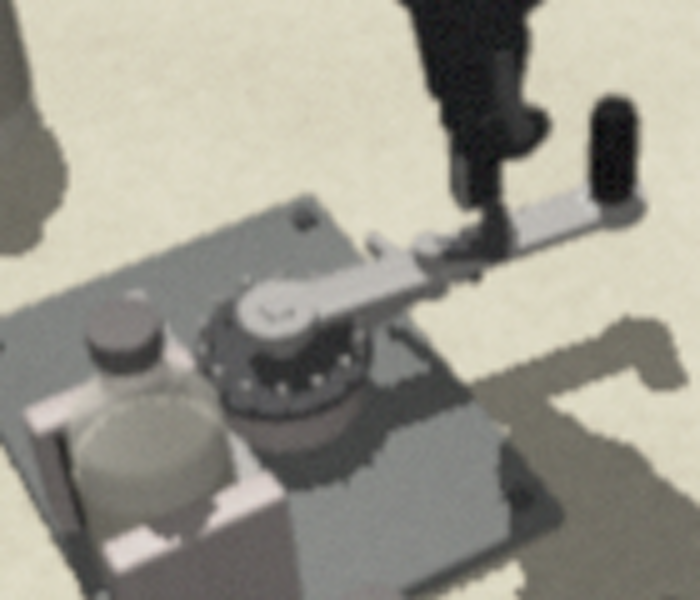

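The tab is in contact near the centre line, and the wrist reads about 2 N. I push a little farther.

```bash
python3 -m inch '[[[0,0.012,0],[0,0,0],1],[[0,0.012,0],[0,0,0],1],[[0,0.01,0],[0,0,0],1]]'
python3 -m inch '[[[0,-0.03,0],[0,0,0],1],[[0,-0.04,0],[0,0,0],1],[[0,0,-0.06],[0,0,0],1],[[0,0,-0.07],[0,0,0],1],[[0,0,-0.07],[0,0,0],1],[[0.05,0,-0.06],[0,0,0],1],[[0.05,0,-0.04],[0,0,0],0],[[0.05,0,0],[0,0,0],0],[[0.05,0,0],[0,0,0],0],[[0,0,0],[0,0,0],0],[[0,0,0],[0,0,0],0]]'
python3 - <<'E'
from h import *
a=snap('scene','scene3'); b=snap('wrist','wrist3')
c=np.hstack([cv2.resize(a['pixels'][150:270,170:310],(466,400),interpolation=cv2.INTER_CUBIC),cv2.resize(b['pixels'],(334,250),interpolation=cv2.INTER_AREA).copy() if 0 else np.pad(cv2.resize(b['pixels'],(334,250)),((0,150),(0,0),(0,0)))])
cv2.imwrite('pics/s3.png',c[:,:,::-1])
E
```

```text
t: 3.83
eef_pos: [0.5609, -0.1445, 0.0918]
orientation: [0.191, 0.982, -0.004, 0.002]
ft_force: [1.4, -4.1, 0.1]
grip_width: 0.003
t: 4.75
eef_pos: [0.4705, -0.1422, 0.2167]
orientation: [0.191, 0.982, -0.003, 0.001]
ft_force: [0.2, 0.4, 0.5]
grip_width: 0.71
```

View pics/s3.png

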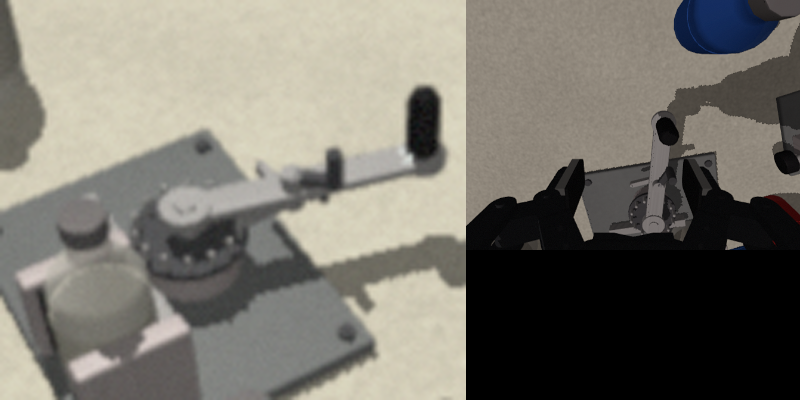

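The scene crop shows the tab (333,165) now on the near side of the bar, and the handle looks slightly moved. I measure both by depth.

```bash
python3 - <<'E'
from h import *
a=load('scene3'); k=140/466
hub=np.array([.6509,-.1807])
f=lambda x,y:(170+x*k,150+y*.3)
for n,p in [('tab',(334,158)),('tab2',(334,170)),('knob',(424,98)),('knob2',(424,125)),('hub',(186,207))]: print(n,np.round(pt(a,*f(*p)),4))
kn=pt(a,*f(424,115))[:2]; e=(kn-hub);d=e/np.linalg.norm(e);r=np.array([d[1],-d[0]]); r=r if r[1]<0 else -r
t=pt(a,*f(334,162))[:2]-hub; print(np.linalg.norm(e),'theta',np.arctan2(d[1],-d[0]),'tab along,right',t@d,t@r)
E
```

```text
tab [ 0.5707 -0.1222  0.1051]
tab2 [ 0.5698 -0.1235  0.0925]
knob [ 0.504  -0.1054  0.1283]
knob2 [ 0.507  -0.1015  0.1083]
hub [ 0.6548 -0.1778  0.0765]
0.16396797528194845 theta 0.5024019185937254 tab along,right 0.09825035601356392 -0.013224000234374075
```

The lever is on the left, with the tab about 13 mm left of the centre line. The handle drifted to about 0.28 rad. I descend over the knob next, near (0.500, -0.103).

```bash
python3 - <<'E'
from h import *
print(go((.4997,-.1031,.2167)),go((.4997,-.1031,.086)))
E
```

```text
[-0.03   0.118 -0.001] [-0.029  0.119  0.326]
```

```bash
python3 -m inch '[[[-0.015,0.06,0],[0,0,0],0],[[-0.015,0.06,0],[0,0,0],0],[[0,0,0],[0,0,0],0]]'
python3 - <<'E'
from h import *
print(go((.4997,-.1031,.086)))
a=snap('top','top4'); b=snap('scene','scene4')
c=np.hstack([cv2.resize(a['pixels'][150:290,220:360],(300,300),interpolation=cv2.INTER_CUBIC),cv2.resize(b['pixels'][60:240,200:440],(400,300),interpolation=cv2.INTER_CUBIC)])
cv2.imwrite('pics/s4.png',c[:,:,::-1])
E
```

```text
t: 5.1
eef_pos: [0.5022, -0.1028, 0.2153]
orientation: [0.192, 0.981, -0.003, 0.001]
ft_force: [1.2, -0.0, -0.4]
grip_width: 0.999
[ 0.006 -0.002  0.323]
```

View pics/s4.png

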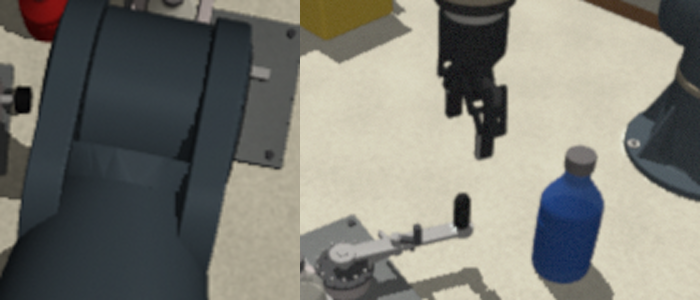

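The gripper is above the knob (knob at 462,210 in the right-hand crop), and the blue bottle is clear of both gripper and forearm. I descend and close.

```bash
python3 -m inch '[[[0.005,0,0.06],[0,0,0],0],[[0,0,0.07],[0,0,0],0],[[0,0,0.07],[0,0,0],0],[[0,0,0.06],[0,0,0],0],[[0,0,0.04],[0,0,0],0],[[0,0,0.02],[0,0,0],0],[[0,0,0],[0,0,0],0]]'
python3 -m inch '[[[0,0,0],[0,0,0],1],[[0,0,0],[0,0,0],1],[[0,0,0],[0,0,0],1],[[0,0,0],[0,0,0],1],[[0,0,0],[0,0,0],1],[[0,0,0],[0,0,0],1],[[0,0,0],[0,0,0],1],[[0,0,0],[0,0,0],1]]' 30
python3 - <<'E'
from h import *
hub=np.array([.6509,-.1807]); st=ctrl.state(); e=st['eef_pos'][:2]-hub; print(np.linalg.norm(e),np.arctan2(e[1],-e[0]))
b=snap('scene','scene5'); cv2.imwrite('pics/s5.png',cv2.resize(b['pixels'][0:270,140:480],(680,540))[:,:,::-1])
E
```

```text
t: 5.78
eef_pos: [0.4989, -0.1093, 0.0815]
orientation: [0.194, 0.981, -0.003, 0.001]
ft_force: [-0.6, -0.6, -0.2]
grip_width: 1.005
t: 6.45
eef_pos: [0.5008, -0.1108, 0.0852]
orientation: [0.194, 0.981, -0.004, 0.003]
ft_force: [1.1, 0.0, -4.9]
grip_width: 0.269
0.16556673784076542 0.4356544863200099
```

View pics/s5.png

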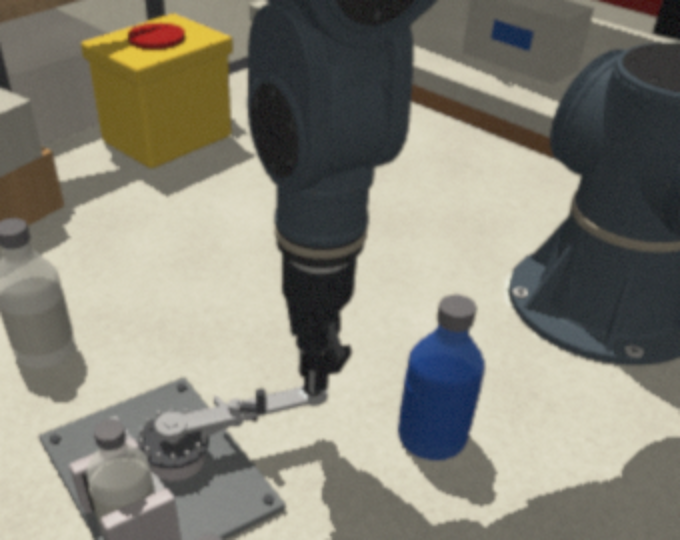

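The knob is gripped: the opening of 0.269 is 23 mm, against its 24 mm. The arm is well above the blue bottle. I work out the arc rows.

```bash
cat >> h.py <<'E'
HUB=np.array([.6509,-.1807])
def arc(th1,n,r=.169):
    st=ctrl.state(); R=Ro.from_quat(st['orientation']); p=st['eef_pos']; e=p[:2]-HUB; th0=np.arctan2(e[1],-e[0])
    print('r',np.round(np.hypot(*e),4),'th',np.round(th0,3),'z',np.round(p[2],4),'F',np.round(st['ft_force'],1),'w',np.round(st['grip_width'],3))
    for th in np.linspace(th0,th1,n+1)[1:]:
        q=np.array([HUB[0]-r*np.cos(th),HUB[1]+r*np.sin(th),.085]); print(np.round(R.inv().apply(q-p)/.4,3).tolist()); p=q
E
python3 -c "
from h import *
arc(-.47,10)"
```

```text
r 0.1656 th 0.436 z 0.0852 F [ 0.5 -0.5 -6.8] w 0.266
[0.009, -0.038, 0.001]
[-0.003, -0.038, 0.0]
[-0.007, -0.038, 0.0]
[-0.01, -0.037, 0.0]
[-0.014, -0.036, 0.0]
[-0.017, -0.034, 0.0]
[-0.02, -0.033, 0.0]
[-0.023, -0.031, 0.0]
[-0.025, -0.029, 0.0]
[-0.028, -0.026, 0.0]
```

```bash
python3 -m inch '[[[0.003,-0.038,0],[0,0,0],1],[[-0.003,-0.038,0],[0,0,0],1],[[-0.007,-0.038,0],[0,0,0],1],[[-0.01,-0.037,0],[0,0,0],1],[[-0.014,-0.036,0],[0,0,0],1]]'
python3 -c "
from h import *
arc(-.47,6)"
```

```text
t: 6.92
eef_pos: [0.4847, -0.1838, 0.0852]
orientation: [0.192, 0.981, -0.002, 0.003]
ft_force: [3.8, 2.7, -5.1]
grip_width: 0.273
r 0.1663 th -0.019 z 0.0852 F [ 3.8  2.7 -5.1] w 0.273
[-0.007, -0.031, 0.001]
[-0.016, -0.028, 0.0]
[-0.018, -0.026, 0.0]
[-0.02, -0.025, 0.0]
[-0.021, -0.023, 0.0]
[-0.023, -0.022, 0.0]
```

```bash
python3 -m inch '[[[-0.012,-0.031,0],[0,0,0],1],[[-0.016,-0.028,0],[0,0,0],1],[[-0.018,-0.026,0],[0,0,0],1],[[-0.02,-0.025,0],[0,0,0],1],[[-0.021,-0.023,0],[0,0,0],1],[[-0.02,-0.02,0],[0,0,0],1],[[0,0,0],[0,0,0],1]]'
python3 -c "
from h import *
arc(.84,14)"
```

```text
t: 7.5
eef_pos: [0.504, -0.2617, 0.0852]
orientation: [0.191, 0.981, 0.0, 0.005]
ft_force: [2.5, -1.9, -1.3]
grip_width: 0.27
r 0.1677 th -0.504 z 0.0852 F [ 2.5 -1.9 -1.3] w 0.27
[0.032, 0.025, 0.0]
[0.028, 0.03, -0.0]
[0.025, 0.032, -0.0]
[0.021, 0.034, -0.0]
[0.018, 0.036, -0.0]
[0.014, 0.038, -0.0]
[0.011, 0.039, -0.0]
[0.007, 0.04, 0.0]
[0.003, 0.04, 0.0]
[-0.001, 0.041, 0.0]
[-0.005, 0.04, 0.0]
[-0.009, 0.04, 0.0]
[-0.012, 0.039, 0.0]
[-0.016, 0.037, 0.0]
```

Near the right stop, with low forces. Now the working stroke to the left.

```bash
python3 -m inch '[[[0.03,0.025,0],[0,0,0],1],[[0.028,0.03,0],[0,0,0],1],[[0.025,0.032,0],[0,0,0],1],[[0.021,0.034,0],[0,0,0],1],[[0.018,0.036,0],[0,0,0],1],[[0.014,0.038,0],[0,0,0],1],[[0.011,0.039,0],[0,0,0],1]]'
python3 -c "
from h import *
arc(.84,7)"
```

```text
t: 8.08
eef_pos: [0.4867, -0.1572, 0.0852]
orientation: [0.195, 0.981, -0.004, 0.007]
ft_force: [3.3, -4.3, -5.3]
grip_width: 0.273
r 0.1659 th 0.142 z 0.0852 F [ 3.3 -4.3 -5.3] w 0.273
[0.016, 0.039, 0.0]
[0.004, 0.042, -0.0]
[0.0, 0.042, -0.0]
[-0.004, 0.042, -0.0]
[-0.008, 0.041, -0.0]
[-0.012, 0.04, -0.0]
[-0.016, 0.039, 0.0]
```

```bash
python3 -m inch '[[[0.01,0.039,0],[0,0,0],1],[[0.004,0.042,0],[0,0,0],1],[[0,0.042,0],[0,0,0],1],[[-0.004,0.042,0],[0,0,0],1],[[-0.008,0.041,0],[0,0,0],1],[[-0.012,0.04,0],[0,0,0],1],[[-0.016,0.035,0],[0,0,0],1],[[0,0,0],[0,0,0],1]]'
python3 -c "
from h import *
arc(-.49,14)
b=snap('scene','scene6'); cv2.imwrite('pics/s6.png',cv2.resize(b['pixels'][150:290,150:330],(720,560),interpolation=cv2.INTER_CUBIC)[:,:,::-1])"
```

```text
t: 8.75
eef_pos: [0.543, -0.055, 0.0851]
orientation: [0.195, 0.981, -0.009, 0.009]
ft_force: [1.3, -0.9, -0.3]
grip_width: 0.272
r 0.1657 th 0.861 z 0.0851 F [ 1.3 -0.9 -0.3] w 0.272
[0.024, -0.033, 0.0]
[0.013, -0.039, 0.0]
[0.009, -0.04, 0.0]
[0.005, -0.04, 0.0]
[0.001, -0.041, 0.001]
[-0.003, -0.041, 0.001]
[-0.006, -0.04, 0.001]
[-0.01, -0.039, 0.001]
[-0.014, -0.038, 0.001]
[-0.018, -0.037, 0.001]
[-0.021, -0.035, 0.001]
[-0.024, -0.033, 0.001]
[-0.027, -0.03, 0.001]
[-0.03, -0.027, 0.001]
```

View pics/s6.png

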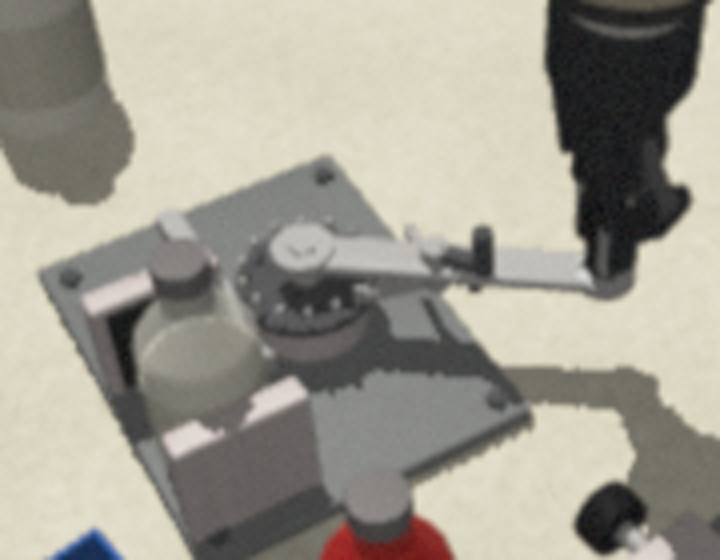

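The far jaw (crop 120,295) has opened and the bottle is standing. I go on to the second idle and working strokes.

```bash
python3 -m inch '[[[0.018,-0.034,0],[0,0,0],1],[[0.013,-0.039,0],[0,0,0],1],[[0.009,-0.04,0],[0,0,0],1],[[0.005,-0.04,0],[0,0,0],1],[[0.001,-0.041,0],[0,0,0],1],[[-0.003,-0.041,0],[0,0,0],1],[[-0.006,-0.04,0],[0,0,0],1]]'
python3 -c "
from h import *
arc(-.49,7,.167)"
```

```text
t: 9.38
eef_pos: [0.4863, -0.1574, 0.0856]
orientation: [0.193, 0.981, -0.009, 0.012]
ft_force: [23.6, -1.8, -27.4]
grip_width: 0.269
r 0.1662 th 0.141 z 0.0856 F [ 23.6  -1.8 -27.4] w 0.269
[-0.009, -0.036, 0.002]
[-0.014, -0.035, 0.001]
[-0.017, -0.033, 0.001]
[-0.02, -0.032, 0.001]
[-0.023, -0.03, 0.001]
[-0.025, -0.028, 0.001]
[-0.028, -0.025, 0.001]
```

Forces rose to 24 N and 27 N as a small tool tilt built up. I open the grip to relax it, then straighten the tool and regrip.

```bash
python3 -m inch '[[[0,0,0],[0,0,0],0.5],[[0,0,0],[0,0,0],0.5],[[0,0,0],[0,0,0],0.5],[[0,0,0],[0,0,0],0.5]]'
cat >> h.py <<'E'
def tilt():
    R=Ro.from_quat(ctrl.state()['orientation']); D=Ro.from_quat([.194,.981,0,0])
    print('turn shares',np.round(np.degrees((R.inv()*D).as_rotvec())/4,3))
E
python3 -c "
from h import *
tilt(); arc(.14,1,.167)"
```

```text
t: 9.72
eef_pos: [0.4841, -0.1622, 0.0863]
orientation: [0.196, 0.981, -0.009, 0.013]
ft_force: [-0.6, 0.1, 0.5]
grip_width: 0.499
turn shares [-0.185  0.421 -0.053]
r 0.1679 th 0.11 z 0.0863 F [-0.6  0.1  0.5] w 0.499
[0.001, 0.013, 0.003]
```

```bash
python3 -m inch '[[[0,0.01,0.003],[-0.18,0.42,-0.05],0.5],[[0,0,0],[0,0,0],0.5],[[0,0,0],[0,0,0],1],[[0,0,0],[0,0,0],1],[[0,0,0],[0,0,0],1],[[0,0,0],[0,0,0],1],[[0,0,0],[0,0,0],1]]'
python3 -c "
from h import *
tilt(); arc(-.49,7,.167)"
```

```text
t: 10.3
eef_pos: [0.4853, -0.1576, 0.0859]
orientation: [0.193, 0.981, -0.001, 0.001]
ft_force: [1.8, -1.0, -1.9]
grip_width: 0.272
turn shares [-0.027  0.034  0.03 ]
r 0.1672 th 0.139 z 0.0859 F [ 1.8 -1.  -1.9] w 0.272
[-0.011, -0.036, 0.002]
[-0.014, -0.035, 0.0]
[-0.017, -0.033, 0.0]
[-0.02, -0.032, 0.0]
[-0.023, -0.03, 0.0]
[-0.025, -0.028, 0.0]
[-0.028, -0.025, 0.0]
```

```bash
python3 -m inch '[[[-0.011,-0.036,0],[0,0,0],1],[[-0.014,-0.035,0],[0,0,0],1],[[-0.017,-0.033,0],[0,0,0],1],[[-0.02,-0.032,0],[0,0,0],1],[[-0.023,-0.03,0],[0,0,0],1],[[-0.024,-0.026,0],[0,0,0],1],[[-0.02,-0.018,0],[0,0,0],1],[[0,0,0],[0,0,0],1]]'
python3 -c "
from h import *
tilt(); arc(.85,14,.167)"
```

```text
t: 10.97
eef_pos: [0.5002, -0.256, 0.0858]
orientation: [0.191, 0.982, 0.0, 0.0]
ft_force: [1.8, -1.2, 2.4]
grip_width: 0.268
turn shares [0.006 0.002 0.078]
r 0.1684 th -0.464 z 0.0858 F [ 1.8 -1.2  2.4] w 0.268
[0.026, 0.03, 0.002]
[0.025, 0.03, 0.0]
[0.023, 0.032, 0.0]
[0.019, 0.034, 0.0]
[0.016, 0.036, 0.0]
[0.013, 0.037, 0.0]
[0.009, 0.038, 0.0]
[0.006, 0.039, 0.0]
[0.002, 0.039, 0.0]
[-0.002, 0.039, 0.0]
[-0.005, 0.039, 0.0]
[-0.009, 0.038, 0.0]
[-0.012, 0.037, 0.0]
[-0.016, 0.036, 0.0]
```

```bash
python3 -m inch '[[[0.026,0.03,0],[0,0,0],1],[[0.025,0.03,0],[0,0,0],1],[[0.023,0.032,0],[0,0,0],1],[[0.019,0.034,0],[0,0,0],1],[[0.016,0.036,0],[0,0,0],1],[[0.013,0.037,0],[0,0,0],1],[[0.009,0.038,0],[0,0,0],1]]'
python3 -c "
from h import *
tilt(); arc(.85,7,.167)"
```

```text
t: 11.55
eef_pos: [0.487, -0.1471, 0.0859]
orientation: [0.194, 0.981, -0.002, 0.002]
ft_force: [7.7, -5.7, -8.1]
grip_width: 0.271
turn shares [-0.057  0.076 -0.002]
r 0.1673 th 0.202 z 0.0859 F [ 7.7 -5.7 -8.1] w 0.271
[0.005, 0.038, 0.002]
[0.002, 0.039, -0.0]
[-0.002, 0.039, -0.0]
[-0.005, 0.038, -0.0]
[-0.009, 0.038, -0.0]
[-0.012, 0.037, -0.0]
[-0.016, 0.035, -0.0]
```

```bash
python3 -m inch '[[[0.003,0.038,0],[-0.05,0.07,0],1],[[0.001,0.039,0],[0,0,0],1],[[-0.003,0.039,0],[0,0,0],1],[[-0.005,0.038,0],[0,0,0],1],[[-0.009,0.038,0],[0,0,0],1],[[-0.012,0.036,0],[0,0,0],1],[[-0.016,0.034,0],[0,0,0],1],[[0,0,0],[0,0,0],1]]'
python3 -c "
from h import *
tilt(); arc(-.49,14,.167)
b=snap('scene','scene7'); cv2.imwrite('pics/s7.png',cv2.resize(b['pixels'][150:290,150:330],(720,560),interpolation=cv2.INTER_CUBIC)[:,:,::-1])"
```

```text
t: 12.22
eef_pos: [0.5456, -0.0509, 0.0858]
orientation: [0.194, 0.981, -0.006, 0.004]
ft_force: [5.0, -6.3, -0.9]
grip_width: 0.268
turn shares [-0.131  0.157  0.009]
r 0.1671 th 0.889 z 0.0858 F [ 5.  -6.3 -0.9] w 0.268
[0.018, -0.037, 0.002]
[0.014, -0.039, 0.0]
[0.01, -0.04, 0.0]
[0.006, -0.041, 0.0]
[0.002, -0.041, 0.0]
[-0.002, -0.041, 0.0]
[-0.006, -0.041, 0.0]
[-0.01, -0.04, 0.0]
[-0.014, -0.039, 0.001]
[-0.017, -0.037, 0.001]
[-0.021, -0.035, 0.001]
[-0.024, -0.033, 0.001]
[-0.027, -0.031, 0.001]
[-0.03, -0.028, 0.001]
```

View pics/s7.png

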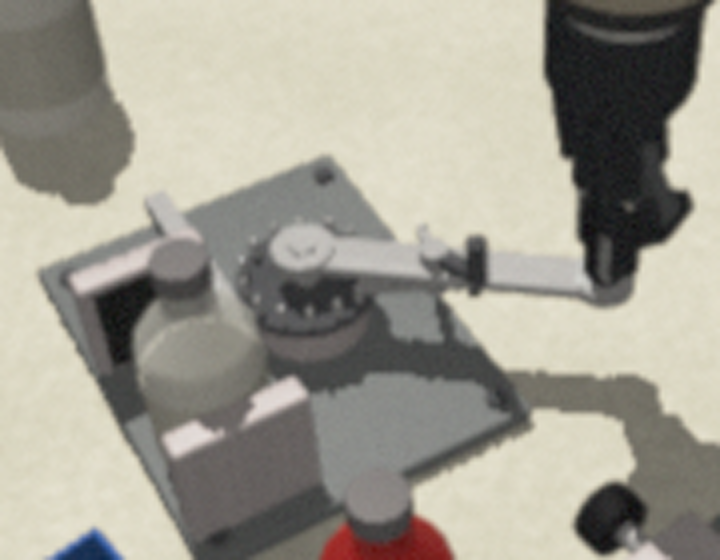

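The jaw has moved again (its top corner went from (85,300) to (72,277)), but the lever looks nearer the centre line. I measure both.

```bash
python3 - <<'E'
from h import *
y=-.195; yax=np.array([-np.sin(y),np.cos(y)]); hub=HUB
f=lambda x,yy:(150+x/4,150+yy/4)
for tag,pts in [('scene6',[(92,303),(150,280),(175,222)]),('scene7',[(78,283),(135,258),(158,203)])]:
    s=load(tag)
    for p in pts: P=pt(s,*f(*p)); print(tag,p,np.round(P,4),'clamp y',np.round((P[:2]-hub)@yax,4))
# scene0 (first picture): jaw top via same surface
for tag in ['scene6','scene7']:
    s=load(tag); 
    for p in [(485,235),(485,250),(475,245),(475,258),(475,270)]:
        P=pt(s,*f(*p)); th=.875; d=np.array([-np.cos(th),np.sin(th)]); l=np.array([np.sin(th),np.cos(th)])
        e=P[:2]-hub; print(tag,p,np.round(P,4),'along,left',np.round([e@d,e@l],4))
# jaw clamp-y at start: top pixels in top0 (crop 4.6): sliding jaw at (278,110), fixed at (137,80)
a=load('top0'); b=lambda x,yy:(255+x/4.6,135+yy/4.6)
for p in [(283,60),(270,150),(137,80)]: P=pt(a,*b(*p)); print('top0',p,np.round(P,4),'clamp y',np.round((P[:2]-hub)@yax,4))
s=load('scene3');g=lambda x,y:(170+x*140/466,150+y*.3)
E
```

```text
scene6 (92, 303) [ 0.7664 -0.2152  0.0861] clamp y -0.0114
scene6 (150, 280) [ 0.7362 -0.2044  0.0901] clamp y -0.0067
scene6 (175, 222) [ 0.6743 -0.286   0.032 ] clamp y -0.0988
scene7 (78, 283) [ 0.7637 -0.2334  0.0855] clamp y -0.0298
scene7 (135, 258) [ 0.7311 -0.2275  0.0859] clamp y -0.0304
scene7 (158, 203) [ 0.6725 -0.3064  0.0325] clamp y -0.1192
scene6 (485, 235) [ 0.5938 -0.0941  0.1063] along,left [0.103  0.0117]
scene6 (485, 250) [ 0.5952 -0.0928  0.0967] along,left [0.1032 0.0136]
scene6 (475, 245) [ 0.5956 -0.1005  0.0951] along,left [0.0971 0.0089]
scene6 (475, 258) [ 0.5954 -0.101   0.0844] along,left [0.0968 0.0085]
scene6 (475, 270) [ 0.597  -0.0994  0.0772] along,left [0.0969 0.0108]
scene7 (485, 235) [ 0.5262 -0.1699  0.0029] along,left [ 0.0882 -0.0888]
scene7 (485, 250) [ 0.598  -0.0897  0.101 ] along,left [0.1038 0.0177]
scene7 (475, 245) [ 0.6021 -0.093   0.1054] along,left [0.0986 0.0188]
scene7 (475, 258) [ 0.6035 -0.0917  0.0972] along,left [0.0987 0.0206]
scene7 (475, 270) [ 0.6035 -0.0919  0.0877] along,left [0.0985 0.0205]
top0 (283, 60) [ 0.7672 -0.1882  0.0857] clamp y 0.0152
top0 (270, 150) [ 0.7115 -0.1795  0.085 ] clamp y 0.013
top0 (137, 80) [ 0.755  -0.1006  0.0857] clamp y 0.0987
```

The lever is fully left (tab about 18 mm left at its surface). The jaw has moved about 20 mm in each of the two strokes, roughly 40 mm in all and well over 30. I release and retreat straight up.

```bash
python3 -m inch '[[[0,0,0],[0,0,0],0.4],[[0,0,0],[0,0,0],0.4],[[0,0,0],[0,0,0],0.4],[[0,0,0],[0,0,0],0.4],[[0,0,-0.03],[0,0,0],0.4],[[0,0,-0.06],[0,0,0],0.4],[[0,0,-0.08],[0,0,0],0.4],[[0,0,-0.08],[0,0,0],0.4],[[0,0,-0.08],[0,0,0],0.4],[[0,0,-0.04],[0,0,0],0.4],[[0,0,0],[0,0,0],0.4],[[0,0,0],[0,0,0],0.4]]'
python3 - <<'E'
from h import *
b=snap('scene','scene8'); cv2.imwrite('pics/s8.png',cv2.resize(b['pixels'][130:290,150:330],(720,640),interpolation=cv2.INTER_CUBIC)[:600,:,::-1])
y=-.195; yax=np.array([-np.sin(y),np.cos(y)]); f=lambda x,yy:(150+x/4,150+yy/4)
for p in [(78,283),(135,258),(158,203),(180,250)]: P=pt(b,*f(*p)); print(np.round(P,4),(P[:2]-HUB)@yax)
E
```

```text
t: 13.27
eef_pos: [0.5399, -0.0471, 0.2393]
orientation: [0.193, 0.981, -0.005, 0.002]
ft_force: [-1.2, -0.7, -0.9]
grip_width: 0.597
[ 0.7639 -0.2328  0.086 ] -0.029234031057826022
[ 0.7315 -0.2267  0.0868] -0.02946513138866574
[ 0.6724 -0.3068  0.0322] -0.11951885138681646
[ 0.7449 -0.1444  0.1646] 0.05380768928986479
```

View pics/s8.png

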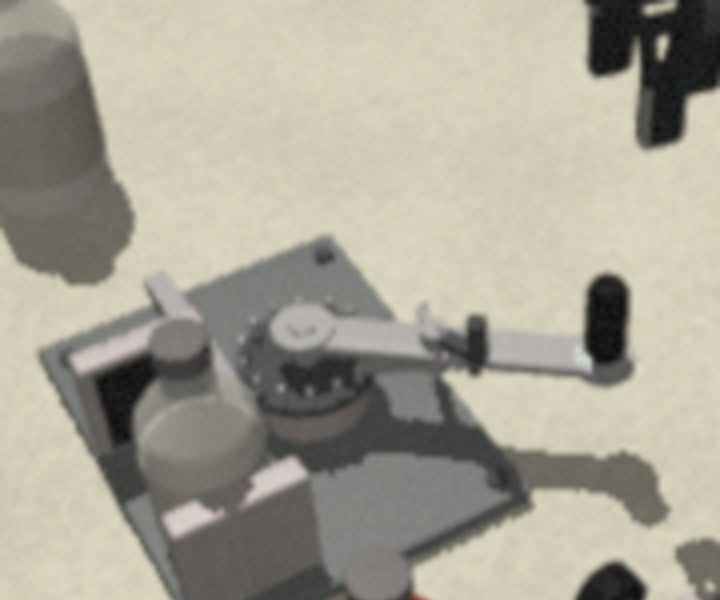

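The picture shows the robot clear of everything, the knob free at (607,320), the lever tab left at (477,340), the jaw wide open and the bottle upright and unmoved. I hand in.

```bash
python3 -c "
from plant import ctrl
print(ctrl.finish_job())"
```

```text
the job is handed in; nothing more can be done
None
```

The job is handed in at about 13.3 s of the 61 s allowed; no verdict was reported. I pushed the direction lever to the left with the closed fingers. I then gripped the black knob and swung the handle through two working strokes.

**Last checks:**
- **Jaw:** about 43 mm open by depth measurement, give or take about 6 mm. The second stroke added about 20 mm.
- **Lever:** the tab is on the left. Its surface measured about 18 mm left of the handle's centre line. The stated limit for its axis is 14 mm; I put the excess down to measuring its near surface.
- **Bottle:** standing upright, its cap within about 3 mm of where it was at the start.
- **Robot:** clear of everything, about 0.24 m above the counter.

**One irregularity:** during the second swing to the right, the wrist force rose to about 36 N as a small tool tilt built up. I released the knob, straightened the tool and gripped again. The lever push also swung the handle about 0.2 rad to the left.

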